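# Present the green collection tag and ring the bell

## Robot

A 6-joint arm with a two-finger parallel gripper is mounted at the origin on a cart in front of the work surface, level with it; the furniture and walls round the work are solid. World frame = base frame: x ahead of the robot, y to its left, z up, the work surface at z = 0. Lengths are in m, angles in rad, forces in N, time in s.
With the tool pointing down it reaches from about 0.325 to 0.85 m from the base axis. Payload 4.4 kg.
Tool frame: the origin (TCP) lies midway between the tips of the shut fingers; the grasp point (between the pads) lies 19 mm behind it (r.grip_depth is the z of the grasp point in the tool frame, in m); z points along the fingers, x is the direction in which the jaws open and shut, and the axes are right-handed (so a half turn about z gives the same grasp; the last joint's range is limited). The gripper opens to 94 mm and grips with 3 to 60 N. Pads are 16 mm wide; open, the fingers measure 119 mm over their backs; the gripper's body (75 mm by 177 mm) begins 78 mm behind the grasp point.
Start: joints at [0.95, 0.207, 1.542, -0, 1.393, -0.15], TCP at [0.261, 0.512, 0.205] pointing down, gripper open.
Joint ranges: [-2.73, 2.73], [-0.86, 2.22], [0.23, 2.46], [-1.11, 4.25], [0.08, 2.63], [-2.82, 2.82]. Speed limits (rad/s): [2.79, 2.79, 3.14, 3.14, 3.14, 3.14].

## Interface

Orientations are given as a unit quaternion [x, y, z, w].
In Python, from station import sensors, vision, r gives the robot as it stands.
- The arm moves only by the shell command python3 -m creep 'ROWS' [FORCE]. ROWS is JSON, a list of rows, each an object with "fingers": the closure in counts, from 0 (fully open) to 255 (shut); "travel": the shift along the tool's x, y, z in mm, a list of three; "twist": the turn, a rotation vector about the tool's x, y, z in degrees, a list of three. In form: [{"fingers": fingers, "travel": [dx, dy, dz], "twist": [wx, wy, wz]}, ...]. A call has 1 to 10 rows; each row is the pose to reach, as a shift and turn from the pose commanded when the call began, along the tool's axes at that moment; what a row does not reach only later rows make up. A row lasts 1/8 s, in which the tool goes at most 62.5 mm and 10.7 degrees, less where a joint would pass 70% of its speed; a pose out of reach is approached as far as the arm can. A call with a gripper value outside its range is refused whole. The fingers move at their own pace and stop on an object; FORCE is the grip in N (left out, the last holds). Time passes only in rows, so rows that repeat a pose let the fingers close. It gives the time, the measured TCP pose, the force and the opening at its end, in the units of the state.
- sensors.state(): the state, without advancing time (a new reading comes with each control period).
- vision.read_camera(name): name is "scene" or "side" or "wrist"; returns a dict with "frame" (400x640x3 uint8, blue, green, red), "vertical_fov" (degrees; the focal length in pixels is half the picture's height over the tangent of half this angle, whatever the lens; pixels are square), "cx", "cy" (the principal point, pixels), "R" (3x3) and "t" (3): a world point X has camera coordinates R X + t. Camera axes: x right, y down, z forward; pixel columns grow to the right and rows downward; lengths in m; the calibration is good to about 2 mm. The wrist camera is an equidistant fisheye: a pixel r from the principal point sees the ray r / f radians off the axis. A picture is of the moment at which its call begins. There is no depth.
- r.sign_off(): hands the job in, once; it reports no verdict.
The state is a dict: "clock": time; "joints": joint angles; "joint_velocities": joint speeds; "joint_efforts": joint torques, N m; "eef_pos": TCP position; "tool_rot": TCP orientation; "wrist_force": force on the tool from outside, world axes, zero at the start; "wrist_torque": the same for the moment, N m; "grip_width": finger opening in m.
Only numpy, scipy, OpenCV 4.12 (cv2) and the standard library are available. Lean on these libraries where they do the work, as an engineer would, in place of code of your own. Each camera call takes 0.05 s, during which the arm holds its last target.

## Task

A customer has paid: with a fingertip, push the green collection tag along its lane on the wooden rack, away from you, until about 3 cm of it sticks out over the rack's far edge, so that the customer can take hold of it. Only then press the plunger of the counter bell down to ring it, let it come back up and leave the tag sticking out. Do not lift the tag or let it fall, and leave the other two tags and everything else where they are.

Things in the scene. Friction and masses are not known exactly. Their poses are not given: they have to be found in the camera images.
- green_tag: Green flat collection tag, 90 x 48 x 6 mm, about 35 g, with a blank white label, flat in one of the rack's three lanes (which one varies). Origin: centre of its underside. x axis: along its 90 mm length towards the customer's edge; its leading edge is at x = +45 mm, its trailing edge, nearer the robot, at x = -45 mm. Loose; it starts wholly on the rack, leading edge 10 to 35 mm short of the customer's edge. This is the tag to slide.
- red_tag: Red flat collection tag, 90 x 48 x 6 mm, about 35 g, with a blank white label, flat in one of the rack's three lanes (which one varies). Origin: centre of its underside. x axis: along its 90 mm length towards the customer's edge; its leading edge is at x = +45 mm, its trailing edge, nearer the robot, at x = -45 mm. Loose; it starts wholly on the rack, leading edge 10 to 35 mm short of the customer's edge. Leave it alone.
- blue_tag: Blue flat collection tag, 90 x 48 x 6 mm, about 35 g, with a blank white label, flat in one of the rack's three lanes (which one varies). Origin: centre of its underside. x axis: along its 90 mm length towards the customer's edge; its leading edge is at x = +45 mm, its trailing edge, nearer the robot, at x = -45 mm. Loose; it starts wholly on the rack, leading edge 10 to 35 mm short of the customer's edge. Leave it alone.
- green_tag_lead (a point): Middle of the green tag's leading edge (45 mm along x from its origin, half way up its 6 mm thickness).
- rack: Light wooden riser fixed to the counter, 150 mm deep (x) by 180 mm wide (y), its flat top 60 mm above the counter. Origin: centre of its underside, at counter height. x axis: along the lanes, away from the robot, to the customer's edge at x = +75 mm; the staff edge is at x = -75 mm. Four darker ribs, 6 mm wide and 8 mm high, part the top into three lanes 52 mm wide, centred at y = -58, 0 and +58 mm. The lanes are open at both ends and from above.
- customer_edge (a point): Middle of the rack's far top edge (x = +75 mm, y = 0, z = 60 mm in the rack's frame), over which the tag shall stick out.
- bell: Steel counter call bell, fixed: dome on a black base 76 mm across, top of the dome collar 47 mm above the counter. Origin: centre of its underside.
- bell_top (a point): Top of the bell's plunger knob (18 mm across), on the bell's axis, 61.5 mm above the counter when up.
- plunger (a joint): How far the bell's plunger is pressed down, m: 0 up, 0.006 fully down. It springs back; 1.3 N starts it, 3.8 N takes it to 4 mm and 5 N fully down. The bell rings at 4 mm.
- pad: Order pad with a tan cover, 130 x 94 x 13 mm, lying on the counter. Origin: centre of its underside. Leave it.
- pen: White and red pen, 145 mm long, 9 mm thick, lying on the counter. Origin: centre of its underside. Leave it.
- scissors_red: Scissors with red handles, 87 x 199 x 9 mm, lying on the counter at the left. Origin: centre of its underside. Leave them.
- card_box: Flat dark grey tin, 40 x 58 x 14 mm, lying on the counter at the left. Origin: centre of its underside. Leave it.
- wallet: Flat black card wallet, 70 x 100 x 14 mm, lying on the counter at the near right. Origin: centre of its underside. Leave it.
- spare_roll: White paper till roll standing on end, 84 mm across, 88 mm high, on the counter at the far right. Origin: centre of its underside. Leave it.
- wet_wipes: Green pack of wet wipes, 69 x 159 x 37 mm, lying on the counter at the left. Origin: centre of its underside. Leave it.
- tape_grey: Roll of grey tape lying flat, 82 mm across, 30 mm high. Origin: centre of its underside. Leave it.

How it is judged:
By the outcome, as a careful person would: the job done as asked, in the order asked, and still so for the second after the job is handed in, with the robot touching nothing.
It also fails if it takes over 48 s, if anything falls off the work surface, if the arm or the gripper's body presses on something with over 40 N, if the wrist force passes 120 N, or if a joint passes its speed limit or range.

## Working session

There is one attempt and no reset: what is moved stays moved. The work goes in short steps, Python scripts to look and compute and a shell command to move; the robot and the scene stay as the last step left them, time stands still between calls to the robot, and variables do not carry over. Pictures are saved under pics/ and viewed, and the job is handed in when it is done.

```bash
mkdir -p pics; ls; python3 - <<'E'
from station import sensors, vision, r
import cv2
s=sensors.state()
print({k:s[k] for k in ("clock","eef_pos","tool_rot","wrist_force","grip_width")})
for n in ("scene","side","wrist"):
    c=vision.read_camera(n); cv2.imwrite(f"pics/{n}0.png",c["frame"]); print(n,c["vertical_fov"],c["cx"],c["cy"],c["R"],c["t"])
E
```

```text
pics
{'clock': 0.0, 'eef_pos': array([0.26036393, 0.51177082, 0.20428974]), 'tool_rot': array([ 8.52526550e-01,  5.22682704e-01, -1.03654492e-03,  4.44584239e-04]), 'wrist_force': array([-0.72773238,  0.53299185,  0.23156761]), 'grip_width': 0.09369086530604091}
scene 55.66422180423349 314.5547236578222 193.37884562123472 [[-0.85926383 -0.5113695  -0.01291926]
 [-0.38841887  0.66868564 -0.63402704]
 [ 0.33286102 -0.53977842 -0.77320295]] [0.48602786 0.21555781 1.25654332]
side 43.552789159647645 311.22608210504677 193.9861905146345 [[ 0.9995786  -0.01939148 -0.02160088]
 [-0.02899095 -0.62928258 -0.77663567]
 [ 0.00146705  0.77693462 -0.62957957]] [-0.52897897  0.10424235  1.47717543]
wrist 65.70646984690485 322.6504553733319 198.25851793147206 [[ 0.45246608  0.89178098 -0.00106202]
 [ 0.86771065 -0.43997798  0.2312955 ]
 [ 0.20579766 -0.10557489 -0.97288296]] [-0.57390595 -0.02433629  0.39000973]
```

View pics/scene0.png

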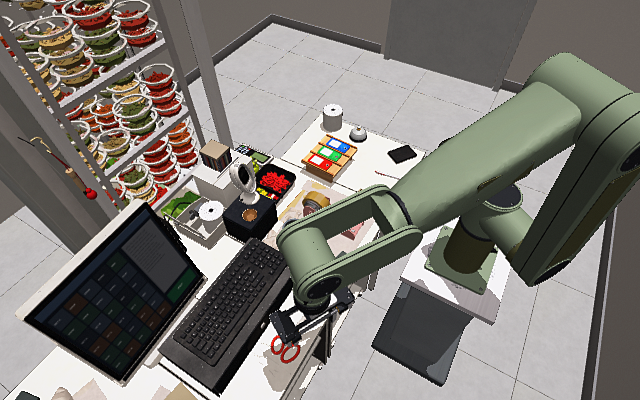

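View pics/side0.png

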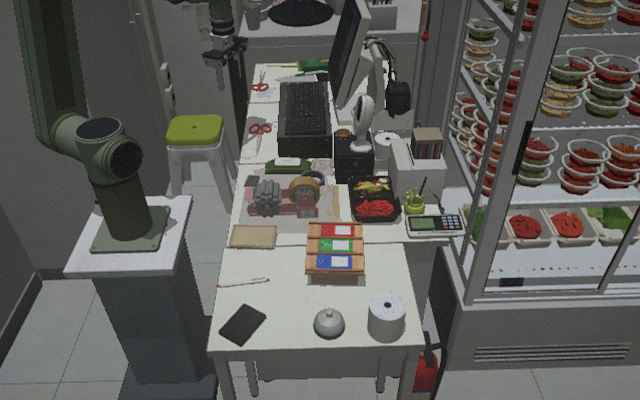

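View pics/wrist0.png

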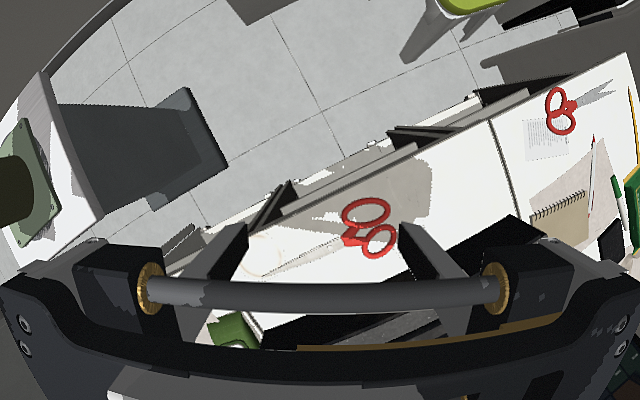

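Both views show the rack: about (335,250) in side and (330,157) in scene. The green tag is in the middle lane. The bell is at (329,322) in side and (357,133) in scene. I'll zoom in next.

```bash
python3 - <<'E'
import cv2
a=cv2.imread("pics/side0.png")[210:350,265:425]; b=cv2.imread("pics/scene0.png")[95:190,290:430]
cv2.imwrite("pics/side_z.png",cv2.resize(a,None,fx=4,fy=4,interpolation=cv2.INTER_CUBIC))
cv2.imwrite("pics/scene_z.png",cv2.resize(b,None,fx=5,fy=5,interpolation=cv2.INTER_CUBIC))
E
```

```text
(no output)
```

View pics/side_z.png

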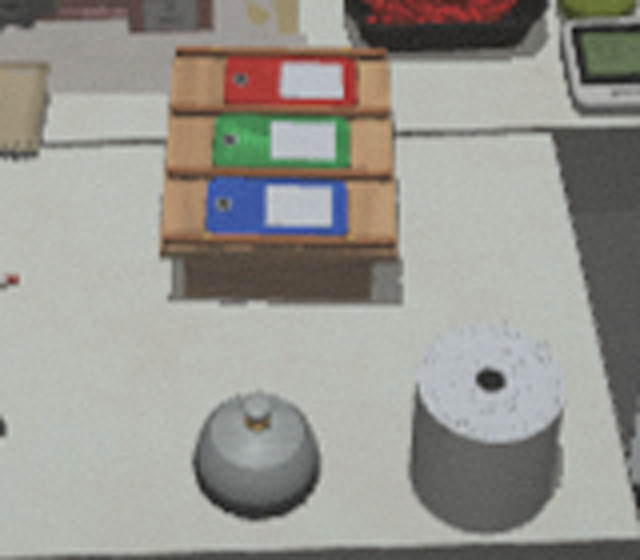

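View pics/scene_z.png

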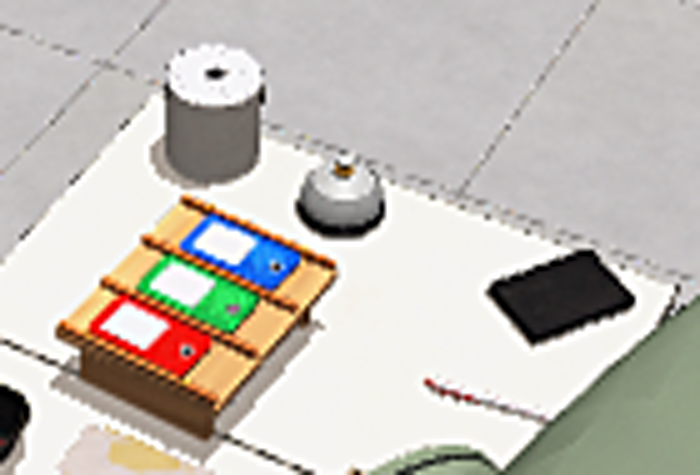

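```bash
cat > h.py <<'E'
import numpy as np, cv2
from station import sensors, vision
def ray(c,u,v):
    f=200/np.tan(np.radians(c["vertical_fov"])/2)
    d=np.array([(u-c["cx"])/f,(v-c["cy"])/f,1.])
    R=np.array(c["R"]);t=np.array(c["t"]); return -R.T@t, R.T@d
def plane(c,u,v,z):
    o,d=ray(c,u,v); return o+d*(z-o[2])/d[2]
def tri(p1,p2):
    (o1,d1),(o2,d2)=p1,p2
    s=np.linalg.lstsq(np.stack([d1,-d2],1),o2-o1,rcond=None)[0]
    a,b=o1+s[0]*d1,o2+s[1]*d2; return (a+b)/2,np.linalg.norm(a-b)
def mask(c,col,roi):
    h=cv2.cvtColor(c["frame"],cv2.COLOR_BGR2HSV)
    lo,hi={"g":((50,90,60),(80,255,255)),"b":((105,90,60),(130,255,255)),"r":((170,120,60),(180,255,255))}[col]
    m=cv2.inRange(h,lo,hi)
    if col=="r": m|=cv2.inRange(h,(0,200,60),(4,255,255))
    x0,y0,x1,y1=roi; k=np.zeros_like(m); k[y0:y1,x0:x1]=m[y0:y1,x0:x1]
    return k
def tag(c,col,roi):
    m=mask(c,col,roi); n,l,st,_=cv2.connectedComponentsWithStats(m)
    i=1+np.argmax(st[1:,4]); pts=cv2.findNonZero((l==i).astype(np.uint8))
    q=cv2.convexHull(pts).reshape(-1,2)
    w=np.array([plane(c,u,v,.066)[:2] for u,v in q],np.float32)
    return cv2.minAreaRect(w)
E
python3 - <<'E'
from h import *
S=vision.read_camera("side");C=vision.read_camera("scene")
z1=lambda u,v:(265+u/4-.375,210+v/4-.375); z2=lambda u,v:(290+u/5-.4,95+v/5-.4)
print("rack side z.068"); 
for p in [(177,48),(387,49),(398,241),(162,241)]: print(plane(S,*z1(*p),.068).round(4))
print("scene rib ends z.068")
for p in [(60,325),(213,400),(185,198),(335,264)]: print(plane(C,*z2(*p),.068).round(4))
for col in "gbr": print(col,tag(S,col,(300,215,375,275)),tag(C,col,(300,130,365,180)))
print("bell",tri(ray(S,*z1(257,398)),ray(C,*z2(343,160))),plane(S,*z1(257,398),.0615),plane(C,*z2(343,158),.0615))
print("roll",plane(S,*z1(490,378),.088),plane(C,*z2(215,73),.088))
s=sensors.state();print(s["clock"])
E
```

```text
rack side z.068
[ 0.5229 -0.0639  0.068 ]
[ 0.6676 -0.0712  0.068 ]
[ 0.6572 -0.2479  0.068 ]
[ 0.5108 -0.2422  0.068 ]
scene rib ends z.068
[ 0.663  -0.0676  0.068 ]
[ 0.523  -0.0586  0.068 ]
[ 0.6512 -0.242   0.068 ]
[ 0.51   -0.2339  0.068 ]
g ((0.5892008543014526, -0.1556556075811386), (0.04449636489152908, 0.08718550205230713), 87.61470031738281) ((0.5888276100158691, -0.15483404695987701), (0.04778701812028885, 0.08646006882190704), 84.79695892333984)
b ((0.5839394330978394, -0.21202531456947327), (0.04738178476691246, 0.0874241515994072), 84.78716278076172) ((0.5830698013305664, -0.2122696340084076), (0.049303166568279266, 0.08807889372110367), 85.20271301269531)
r ((0.6245893836021423, -0.0798853412270546), (0.0, 0.0), 0.0) ((0.5992596745491028, -0.09636899828910828), (0.04863371700048447, 0.08797526359558105), 85.32962799072266)
bell (array([ 0.56448408, -0.35817752,  0.05909168]), np.float64(9.759558208280754e-05)) [ 0.56444164 -0.36003938  0.0615    ] [ 0.56447221 -0.3578474   0.0615    ]
roll [ 0.69591244 -0.37151568  0.088     ] [ 0.69654729 -0.37328088  0.088     ]
0.25
```

```bash
cat >> h.py <<'E'
from scipy.spatial.transform import Rotation as Ro
def delta(target,yaw_x=None):
    s=sensors.state(); R=Ro.from_quat(s["tool_rot"])
    print("t",round(s["clock"],3),"pos",np.round(s["eef_pos"],4),"F",np.round(s["wrist_force"],2),"w",round(s["grip_width"],4),"j",np.round(s["joints"],2))
    print("travel mm",(R.inv().apply(np.array(target)-s["eef_pos"])*1e3).round(1))
    if yaw_x is not None:
        a=np.radians(yaw_x); x=np.array([np.cos(a),np.sin(a),0]); z=np.array([0,0,-1.]); y=np.cross(z,x)
        print("twist",np.degrees((R.inv()*Ro.from_matrix(np.stack([x,y,z],1))).as_rotvec()).round(2))
E
python3 - <<'E'
from h import *
delta((.526,-.1508,.16),86.5)
S=vision.read_camera("side")
E
```

```text
t 0.25 pos [0.2606 0.5121 0.2049] F [-0.58 -0.27  0.  ] w 0.094 j [ 0.95  0.21  1.54 -0.    1.39 -0.15]
travel mm [-470.4  537.2   45.3]
twist [-2.000e-02  6.000e-02 -2.347e+01]
```

```bash
python3 -m creep '[{"fingers":255,"travel":[0,0,-30],"twist":[0,0,0]},{"fingers":255,"travel":[-20,22,-45],"twist":[0,0,-3]},{"fingers":255,"travel":[-55,62,-45],"twist":[0,0,-6]},{"fingers":255,"travel":[-90,102,-45],"twist":[0,0,-9]},{"fingers":255,"travel":[-125,142,-45],"twist":[0,0,-12]},{"fingers":255,"travel":[-160,182,-45],"twist":[0,0,-15]},{"fingers":255,"travel":[-195,222,-45],"twist":[0,0,-18]},{"fingers":255,"travel":[-230,262,-45],"twist":[0,0,-21]},{"fingers":255,"travel":[-265,302,-45],"twist":[0,0,-23.5]},{"fingers":255,"travel":[-285,325,-45],"twist":[0,0,-23.5]}]' 20 && python3 - <<'E'
from h import *
delta((.526,-.1508,.12),86.5)
E
```

```text
clock: 1.55
eef_pos: [0.4218, 0.1088, 0.2506]
tool_rot: [0.729, 0.685, 0.0, 0.0]
wrist_force: [0.8, 0.9, -0.3]
grip_width: 0.0003
t 1.55 pos [0.4218 0.1088 0.2506] F [ 0.81  0.94 -0.3 ] w 0.0003 j [ 0.05 -0.14  1.8  -0.    1.48 -1.45]
travel mm [-252.5  120.2  130.7]
twist [ 0.04  0.01 -0.1 ]
```

```bash
python3 -m creep '[{"fingers":255,"travel":[-30,14,0],"twist":[0,0,0]},{"fingers":255,"travel":[-70,33,10],"twist":[0,0,0]},{"fingers":255,"travel":[-110,52,30],"twist":[0,0,0]},{"fingers":255,"travel":[-150,71,55],"twist":[0,0,0]},{"fingers":255,"travel":[-190,90,80],"twist":[0,0,0]},{"fingers":255,"travel":[-230,109,105],"twist":[0,0,0]},{"fingers":255,"travel":[-252.5,120,125],"twist":[0,0,0]},{"fingers":255,"travel":[-252.5,120,130],"twist":[0,0,0]},{"fingers":255,"travel":[-252.5,120,130],"twist":[0,0,0]}]' && python3 - <<'E'
from h import *
delta((.526,-.1508,.075),86.5)
c=vision.read_camera("side");cv2.imwrite("pics/side1.png",cv2.resize(c["frame"][180:300,255:415],None,fx=5,fy=5,interpolation=cv2.INTER_CUBIC))
c=vision.read_camera("wrist");cv2.imwrite("pics/wrist1.png",c["frame"])
c=vision.read_camera("scene");cv2.imwrite("pics/scene1.png",cv2.resize(c["frame"][95:190,290:430],None,fx=5,fy=5,interpolation=cv2.INTER_CUBIC))
E
```

```text
clock: 2.68
eef_pos: [0.5251, -0.1475, 0.1202]
tool_rot: [0.728, 0.685, -0.0, -0.001]
wrist_force: [-0.1, 0.4, 0.5]
grip_width: 0.0005
t 2.675 pos [ 0.5251 -0.1475  0.1202] F [-0.14  0.43  0.51] w 0.0005 j [-0.43  0.23  1.7   0.    1.21 -1.94]
travel mm [-3.2  1.1 45.2]
twist [-0.07 -0.05  0.03]
```

View pics/side1.png

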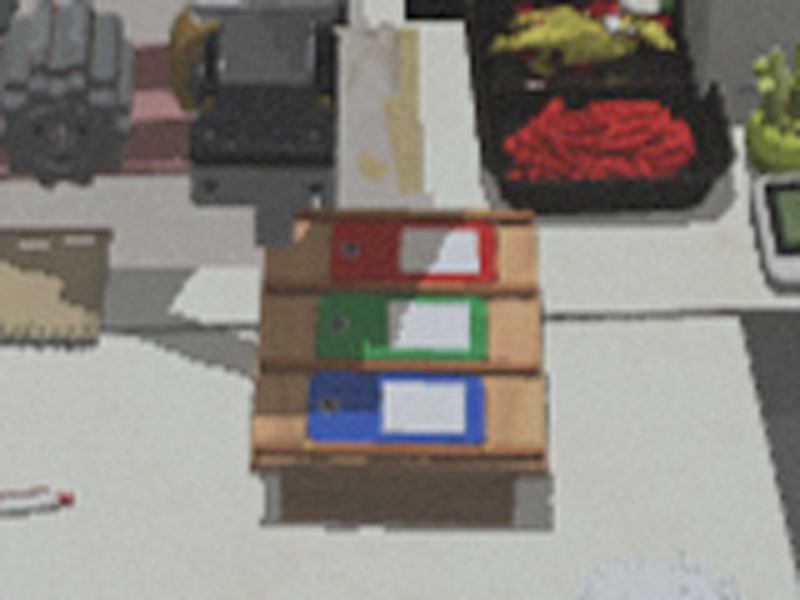

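View pics/wrist1.png

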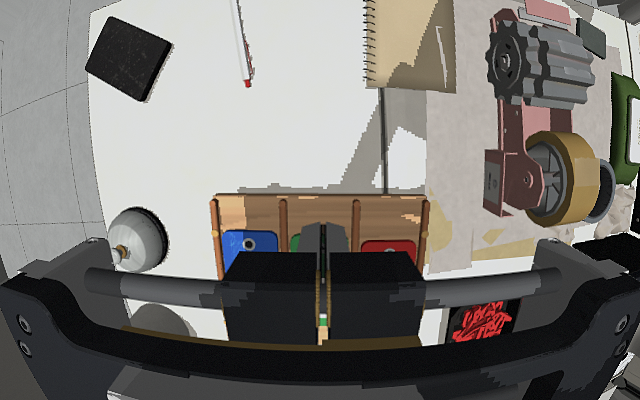

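View pics/scene1.png

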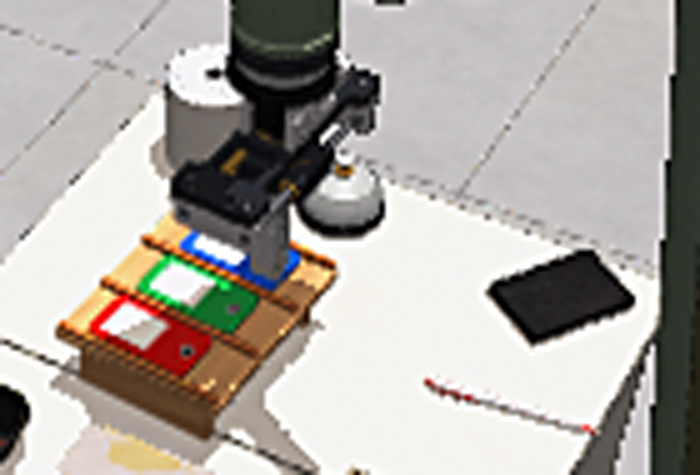

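The wrist view shows the rack's staff edge at row ~197, with rib ends at columns 213, 282, 355 and 428. The closed fingers at column ~320 are over the middle lane. I'll refine the rack and bell positions from this close view.

```bash
cat >> h.py <<'E'
def fray(c,u,v):
    f=200/np.tan(np.radians(c["vertical_fov"])/2)
    x,y=u-c["cx"],v-c["cy"]; r=np.hypot(x,y)+1e-9; th=r/f
    d=np.array([np.sin(th)*x/r,np.sin(th)*y/r,np.cos(th)])
    R=np.array(c["R"]);t=np.array(c["t"]); return -R.T@t, R.T@d
def fplane(c,u,v,z):
    o,d=fray(c,u,v); return (o+d*(z-o[2])/d[2]).round(4)
E
python3 - <<'E'
from h import *
c=vision.read_camera("wrist");z=c["frame"][180:290,200:440]
cv2.imwrite("pics/wrist2.png",cv2.resize(z,None,fx=3.33,fy=3.33,interpolation=cv2.INTER_CUBIC))
b=c["frame"][190:290,90:190]
cv2.imwrite("pics/wrist2b.png",cv2.resize(b,None,fx=5,fy=5,interpolation=cv2.INTER_CUBIC))
E
```

```text
(no output)
```

View pics/wrist2.png

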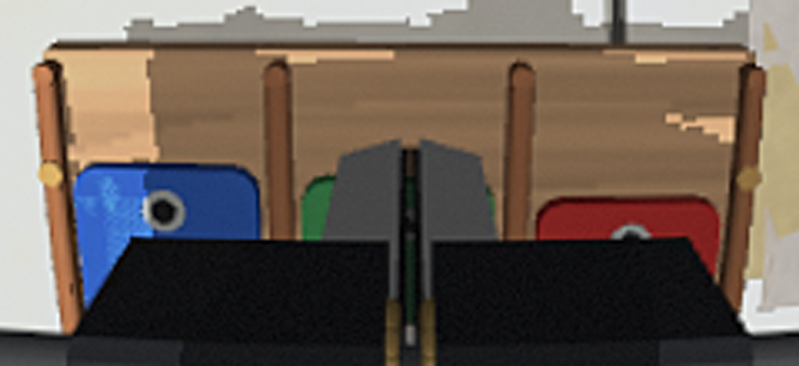

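View pics/wrist2b.png

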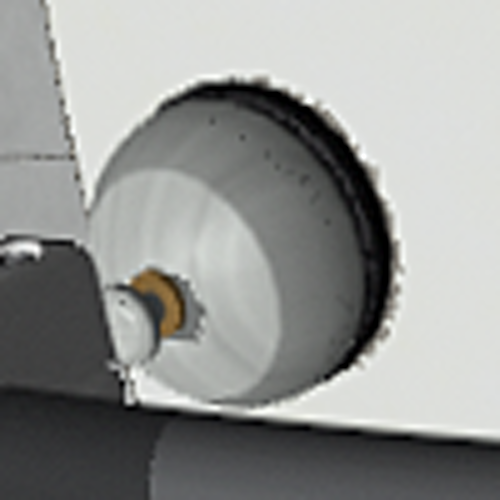

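```bash
python3 - <<'E'
from h import *
c=vision.read_camera("wrist")
w=lambda u,v:(200+u/3.33-.35,180+v/3.33-.35)
for n,p,z in [("staffL",(47,50),.06),("staffR",(752,50),.06),("rib1",(48,62),.068),("rib2",(277,62),.068),("rib3",(522,62),.068),("rib4",(752,62),.068),("green L trail",(318,177),.066),("blue",(165,163),.066),("red",(630,198),.066)]:
    print(n,fplane(c,*w(*p),z))
print("knob",fplane(c,90+128/5-.4,190+326/5-.4,.0605))
E
```

```text
staffL [ 0.5082 -0.2374  0.06  ]
staffR [ 0.5184 -0.0615  0.06  ]
rib1 [ 0.5096 -0.2345  0.068 ]
rib2 [ 0.5128 -0.1778  0.068 ]
rib3 [ 0.5162 -0.1206  0.068 ]
rib4 [ 0.5194 -0.0642  0.068 ]
green L trail [ 0.5425 -0.1707  0.066 ]
blue [ 0.5372 -0.2084  0.066 ]
red [ 0.5529 -0.0943  0.066 ]
knob [ 0.5631 -0.3601  0.0605]
```

```bash
python3 -m creep '[{"fingers":255,"travel":[-2.5,1,20],"twist":[0,0,0]},{"fingers":255,"travel":[-2.5,1,40],"twist":[0,0,0]},{"fingers":255,"travel":[-2.5,1,52],"twist":[0,0,0]},{"fingers":255,"travel":[-2.5,1,56],"twist":[0,0,0]},{"fingers":255,"travel":[-2.5,1,56],"twist":[0,0,0]}]'; python3 -m creep '[{"fingers":255,"travel":[0,0,0.5],"twist":[0,0,0]},{"fingers":255,"travel":[0,0,1],"twist":[0,0,0]},{"fingers":255,"travel":[0,0,1],"twist":[0,0,0]}]'; python3 - <<'E'
from h import *
delta((.526,-.150,.060),86.5)
c=vision.read_camera("side");cv2.imwrite("pics/side3.png",cv2.resize(c["frame"][180:300,255:415],None,fx=5,fy=5,interpolation=cv2.INTER_CUBIC))
c=vision.read_camera("wrist");cv2.imwrite("pics/wrist3.png",cv2.resize(c["frame"][150:290,200:440],None,fx=3.33,fy=3.33,interpolation=cv2.INTER_CUBIC))
E
```

```text
clock: 3.55
eef_pos: [0.5268, -0.1508, 0.0648]
tool_rot: [0.728, 0.685, 0.0, 0.0]
wrist_force: [1.0, -0.2, -0.5]
grip_width: 0.0003
clock: 3.92
eef_pos: [0.5267, -0.151, 0.0638]
tool_rot: [0.728, 0.685, 0.0, 0.0]
wrist_force: [-0.0, -0.5, -0.1]
grip_width: 0.0008
t 3.925 pos [ 0.5267 -0.151   0.0638] F [-0.01 -0.49 -0.1 ] w 0.0008 j [-0.44  0.31  1.73 -0.    1.1  -1.95]
travel mm [ 0.9 -0.8  3.8]
twist [0.03 0.01 0.02]
```

View pics/side3.png

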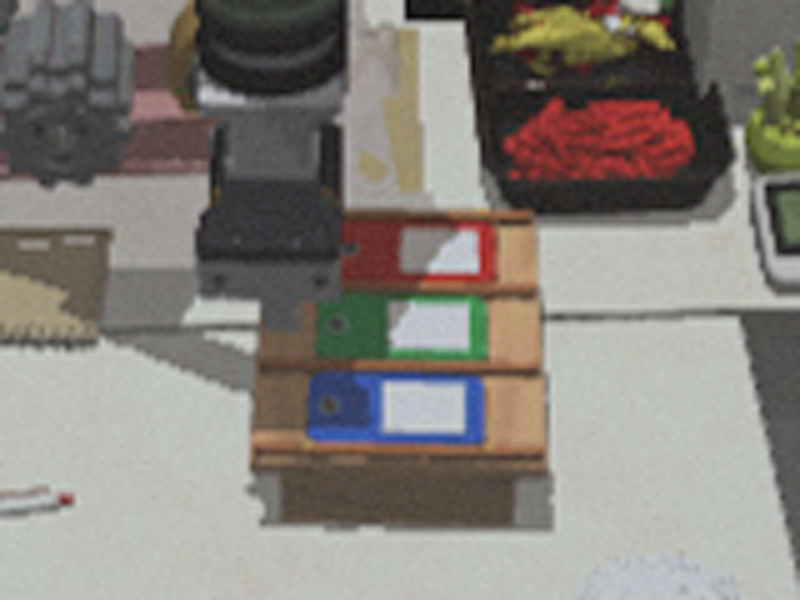

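View pics/wrist3.png

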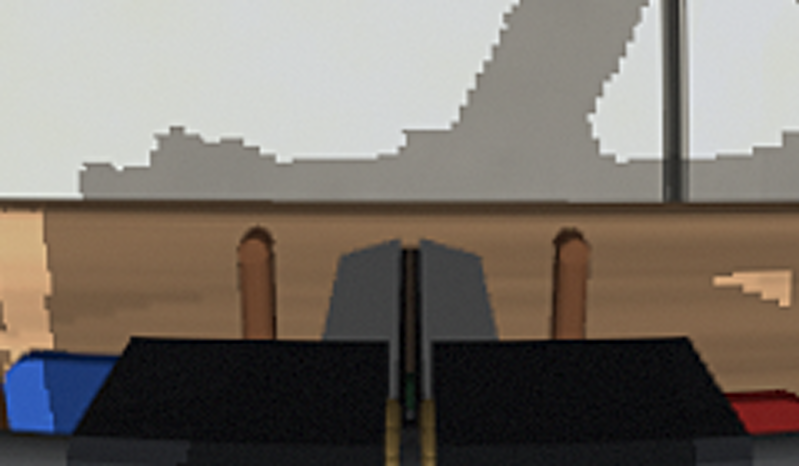

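The wrist view shows the fingers (column 411) centred between the ribs (256 and 570). In the side view the fingertip is behind the green tag. I'll lower it gently to feel the rack top.

```bash
python3 -m creep '[{"fingers":255,"travel":[0,0,0.5],"twist":[0,0,0]},{"fingers":255,"travel":[0,0,1],"twist":[0,0,0]},{"fingers":255,"travel":[0,0,1.5],"twist":[0,0,0]},{"fingers":255,"travel":[0,0,1.5],"twist":[0,0,0]}]'; python3 -m creep '[{"fingers":255,"travel":[0,0,0.5],"twist":[0,0,0]},{"fingers":255,"travel":[0,0,0.5],"twist":[0,0,0]}]'
```

```text
clock: 4.53
eef_pos: [0.5264, -0.1508, 0.0619]
tool_rot: [0.728, 0.685, -0.0, -0.0]
wrist_force: [-0.3, -0.2, -0.0]
grip_width: 0.0005
clock: 4.78
eef_pos: [0.5265, -0.1508, 0.0614]
tool_rot: [0.728, 0.685, -0.0, -0.0]
wrist_force: [0.9, 0.2, 0.1]
grip_width: 0.0004
```

```bash
python3 -m creep '[{"fingers":255,"travel":[0,4,0],"twist":[0,0,0]},{"fingers":255,"travel":[0,8,0],"twist":[0,0,0]},{"fingers":255,"travel":[0,12,0],"twist":[0,0,0]},{"fingers":255,"travel":[0,17,0],"twist":[0,0,0]},{"fingers":255,"travel":[0,22,0],"twist":[0,0,0]},{"fingers":255,"travel":[0,27,0],"twist":[0,0,0]},{"fingers":255,"travel":[0,31,0],"twist":[0,0,0]},{"fingers":255,"travel":[0,34,0],"twist":[0,0,0]},{"fingers":255,"travel":[0,35,0],"twist":[0,0,0]},{"fingers":255,"travel":[0,35,0],"twist":[0,0,0]}]';  python3 - <<'E'
from h import *
delta((.526,-.150,.060),86.5)
for n,roi in (("side",(300,215,375,275)),("scene",(290,120,365,180))):
    c=vision.read_camera(n);x,y,w,h=(255,180,160,120) if n=="side" else (280,85,160,120)
    cv2.imwrite(f"pics/{n}4.png",cv2.resize(c["frame"][y:y+h,x:x+w],None,fx=5,fy=5,interpolation=cv2.INTER_CUBIC))
    for col in "gbr": print(n,col,tag(c,col,roi))
E
```

```text
clock: 6.02
eef_pos: [0.5615, -0.153, 0.0614]
tool_rot: [0.728, 0.685, 0.0, 0.0]
wrist_force: [0.7, -0.5, -0.0]
grip_width: 0.0004
t 6.025 pos [ 0.5615 -0.153   0.0614] F [ 0.7  -0.47 -0.04] w 0.0004 j [-0.41  0.38  1.65  0.    1.12 -1.92]
travel mm [  0.8 -35.7   1.4]
twist [0.01 0.   0.03]
side g ((0.6176246404647827, -0.15681974589824677), (0.04443058371543884, 0.08683475852012634), 87.6737289428711)
side b ((0.5833409428596497, -0.21444348990917206), (0.04486943781375885, 0.08916161954402924), 87.69271087646484)
side r ((0.61115962266922, -0.07524535059928894), (0.0, 0.0), 0.0)
scene g ((0.615544319152832, -0.1472001075744629), (0.03224645555019379, 0.08698451519012451), 84.83010864257812)
scene b ((0.5589503049850464, -0.2099943608045578), (0.049451250582933426, 0.03876389563083649), 83.52971649169922)
scene r ((0.5992622375488281, -0.09633830189704895), (0.048572100698947906, 0.08797526359558105), 85.32962799072266)
```

View pics/side4.png

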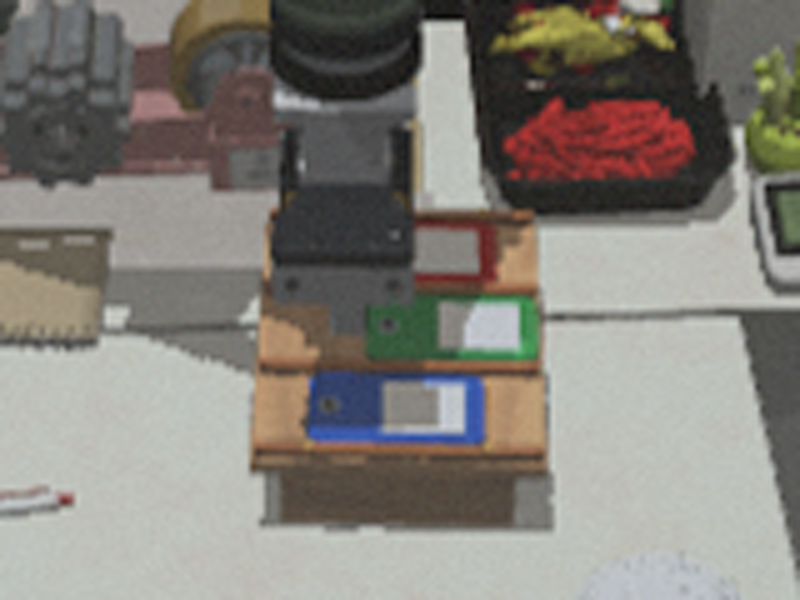

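View pics/scene4.png

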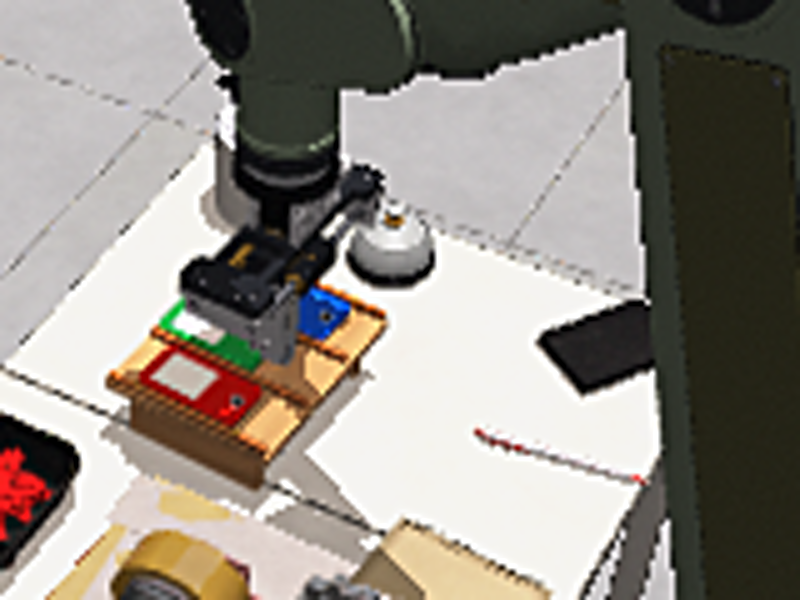

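The tag is sliding flat. Its leading edge (side crop column 540) is now level with the rack edge, so about 31 mm remain.

```bash
python3 -m creep '[{"fingers":255,"travel":[0,3,0],"twist":[0,0,0]},{"fingers":255,"travel":[0,7,0],"twist":[0,0,0]},{"fingers":255,"travel":[0,11,0],"twist":[0,0,0]},{"fingers":255,"travel":[0,15,0],"twist":[0,0,0]},{"fingers":255,"travel":[0,19,0],"twist":[0,0,0]},{"fingers":255,"travel":[0,23,0],"twist":[0,0,0]},{"fingers":255,"travel":[0,26,0],"twist":[0,0,0]},{"fingers":255,"travel":[0,28,0],"twist":[0,0,0]},{"fingers":255,"travel":[0,29,0],"twist":[0,0,0]},{"fingers":255,"travel":[0,29,0],"twist":[0,0,0]}]';  python3 - <<'E'
from h import *
delta((.526,-.150,.060),86.5)
for n,roi in (("side",(300,215,385,275)),):
    c=vision.read_camera(n);x,y,w,h=(255,180,160,120)
    cv2.imwrite(f"pics/{n}5.png",cv2.resize(c["frame"][y:y+h,x:x+w],None,fx=5,fy=5,interpolation=cv2.INTER_CUBIC))
    for col in "gb": print(n,col,tag(c,col,roi))
E
```

```text
clock: 7.38
eef_pos: [0.5905, -0.1547, 0.0615]
tool_rot: [0.728, 0.685, 0.0, 0.0]
wrist_force: [-0.2, -0.6, -0.4]
grip_width: 0.0005
t 7.375 pos [ 0.5905 -0.1547  0.0615] F [-0.24 -0.56 -0.44] w 0.0005 j [-0.4   0.43  1.57  0.    1.14 -1.91]
travel mm [  0.8 -64.7   1.5]
twist [0.01 0.   0.02]
side g ((0.6453531980514526, -0.1592845320701599), (0.0481627993285656, 0.08449222147464752), 86.33360290527344)
side b ((0.5838367342948914, -0.21328315138816833), (0.04685075953602791, 0.08773747831583023), 84.24529266357422)
```

View pics/side5.png

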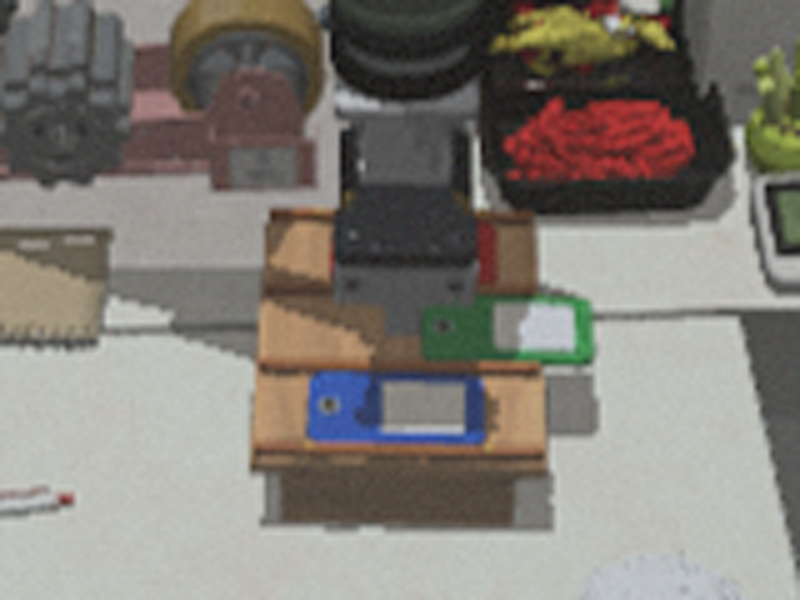

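The tag's leading edge is at column 593 and the rack edge at 542, at about 1.91 px/mm. That is ~27 mm of overhang, so I'll push 3 mm more, back off and rise.

```bash
python3 -m creep '[{"fingers":255,"travel":[0,1.5,0],"twist":[0,0,0]},{"fingers":255,"travel":[0,3,0],"twist":[0,0,0]},{"fingers":255,"travel":[0,3,0],"twist":[0,0,0]},{"fingers":255,"travel":[0,-2,0],"twist":[0,0,0]},{"fingers":255,"travel":[0,-10,0],"twist":[0,0,0]},{"fingers":255,"travel":[0,-12,-15],"twist":[0,0,0]},{"fingers":255,"travel":[0,-12,-40],"twist":[0,0,0]},{"fingers":255,"travel":[0,-12,-58],"twist":[0,0,0]},{"fingers":255,"travel":[0,-12,-60],"twist":[0,0,0]}]';  python3 - <<'E'
from h import *
delta((.5635,-.3595,.080))
for n,roi in (("side",(300,215,385,275)),):
    c=vision.read_camera(n);x,y,w,h=(255,180,160,120)
    cv2.imwrite(f"pics/{n}6.png",cv2.resize(c["frame"][y:y+h,x:x+w],None,fx=5,fy=5,interpolation=cv2.INTER_CUBIC))
    for col in "gb": print(n,col,tag(c,col,roi))
E
```

```text
clock: 8.55
eef_pos: [0.58, -0.1546, 0.1241]
tool_rot: [0.728, 0.685, 0.001, 0.002]
wrist_force: [-0.0, -0.0, 0.2]
grip_width: 0.0004
t 8.55 pos [ 0.58   -0.1546  0.1241] F [-0.03 -0.03  0.24] w 0.0004 j [-0.4   0.33  1.56  0.    1.24 -1.91]
travel mm [-205.4   -4.3   44.5]
side g ((0.6488895416259766, -0.16179010272026062), (0.04420434683561325, 0.08737561106681824), 87.61974334716797)
side b ((0.5838067531585693, -0.21334987878799438), (0.047905419021844864, 0.08708442002534866), 85.35997772216797)
```

View pics/side6.png

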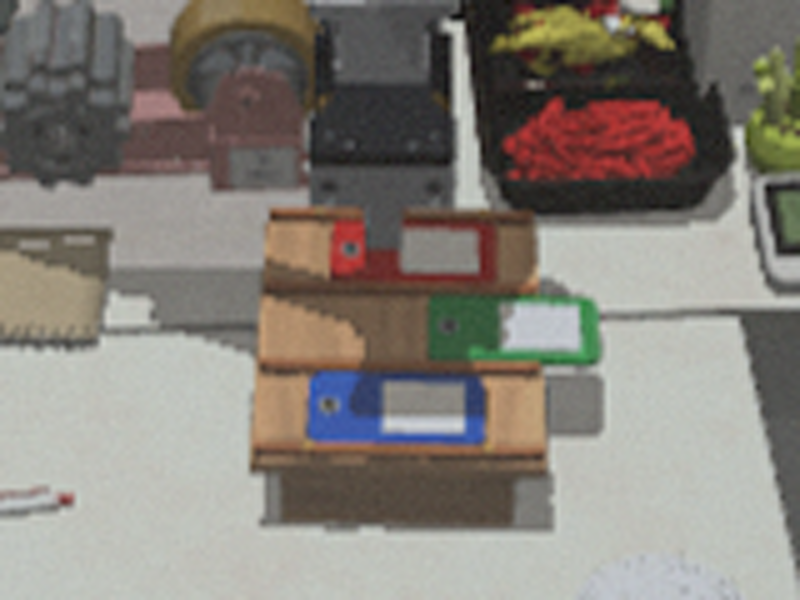

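The overhang now reads about 30 mm (column 599). The red and blue tags have not moved. Next is the bell.

```bash
python3 -m creep '[{"fingers":255,"travel":[-25,0,0],"twist":[0,0,0]},{"fingers":255,"travel":[-65,-1,0],"twist":[0,0,0]},{"fingers":255,"travel":[-110,-2,0],"twist":[0,0,0]},{"fingers":255,"travel":[-155,-3,0],"twist":[0,0,0]},{"fingers":255,"travel":[-190,-4,10],"twist":[0,0,0]},{"fingers":255,"travel":[-205,-4,30],"twist":[0,0,0]},{"fingers":255,"travel":[-205,-4,40],"twist":[0,0,0]},{"fingers":255,"travel":[-205,-4,44],"twist":[0,0,0]},{"fingers":255,"travel":[-205,-4,44],"twist":[0,0,0]}]';  python3 - <<'E'
from h import *
delta((.5635,-.3595,.068))
for n,(x,y,w,h) in {"side":(265,260,160,90),"scene":(280,85,160,90),"wrist":(220,140,200,150)}.items():
    c=vision.read_camera(n)
    cv2.imwrite(f"pics/{n}7.png",cv2.resize(c["frame"][y:y+h,x:x+w],None,fx=4,fy=4,interpolation=cv2.INTER_CUBIC))
E
```

```text
clock: 9.72
eef_pos: [0.5622, -0.3567, 0.0769]
tool_rot: [0.728, 0.686, 0.0, -0.001]
wrist_force: [0.3, -0.1, -0.5]
grip_width: 0.0003
t 9.725 pos [ 0.5622 -0.3567  0.0769] F [ 0.26 -0.07 -0.48] w 0.0003 j [-0.7   0.51  1.41  0.    1.22 -2.21]
travel mm [-2.8  1.5  8.9]
```

View pics/side7.png

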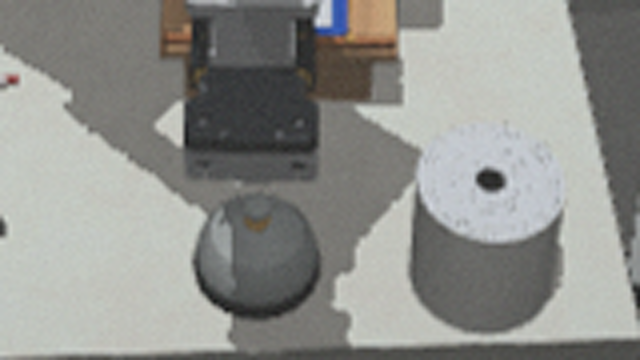

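View pics/scene7.png

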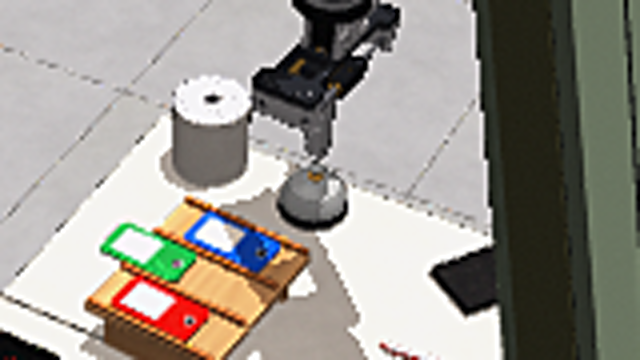

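View pics/wrist7.png

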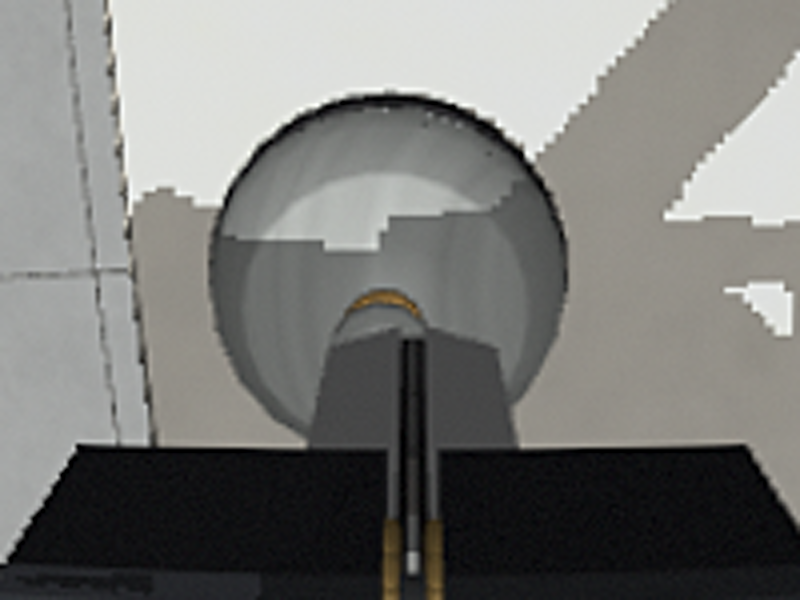

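The wrist view has the knob centre at column ~383 and the finger seam at 412, so the knob is ~4–5 mm towards tool −x. I'll shift and then press slowly to about 5 mm.

```bash
python3 -m creep '[{"fingers":255,"travel":[-4,1.5,0],"twist":[0,0,0]},{"fingers":255,"travel":[-4,1.5,5],"twist":[0,0,0]},{"fingers":255,"travel":[-4,1.5,10],"twist":[0,0,0]},{"fingers":255,"travel":[-4,1.5,13],"twist":[0,0,0]},{"fingers":255,"travel":[-4,1.5,13],"twist":[0,0,0]}]'; python3 -m creep '[{"fingers":255,"travel":[0,0,1],"twist":[0,0,0]},{"fingers":255,"travel":[0,0,2],"twist":[0,0,0]},{"fingers":255,"travel":[0,0,3],"twist":[0,0,0]},{"fingers":255,"travel":[0,0,3],"twist":[0,0,0]}]'
```

```text
clock: 10.5
eef_pos: [0.5629, -0.3621, 0.0638]
tool_rot: [0.728, 0.685, -0.0, -0.001]
wrist_force: [0.0, -0.1, 0.0]
grip_width: 0.0003
clock: 11.0
eef_pos: [0.5634, -0.3625, 0.0617]
tool_rot: [0.728, 0.685, 0.0, 0.0]
wrist_force: [-0.6, -0.8, 1.2]
grip_width: 0.0003
```

```bash
python3 -m creep '[{"fingers":255,"travel":[0,0,1],"twist":[0,0,0]},{"fingers":255,"travel":[0,0,2],"twist":[0,0,0]},{"fingers":255,"travel":[0,0,2.5],"twist":[0,0,0]},{"fingers":255,"travel":[0,0,2.5],"twist":[0,0,0]}]'; python3 -m creep '[{"fingers":255,"travel":[0,0,1],"twist":[0,0,0]},{"fingers":255,"travel":[0,0,2],"twist":[0,0,0]},{"fingers":255,"travel":[0,0,2],"twist":[0,0,0]}]'; python3 - <<'E'
from h import *
for i in range(3):
    vision.read_camera("wrist"); delta((.56,-.36,.06))
E
```

```text
clock: 11.5
eef_pos: [0.5634, -0.3625, 0.0592]
tool_rot: [0.728, 0.685, 0.0, 0.0]
wrist_force: [-0.3, 0.5, 3.8]
grip_width: 0.0004
clock: 11.88
eef_pos: [0.5634, -0.3626, 0.0571]
tool_rot: [0.728, 0.685, 0.0, 0.0]
wrist_force: [-0.7, 0.6, 3.5]
grip_width: 0.0008
t 11.925 pos [ 0.5634 -0.3626  0.0571] F [-0.42  0.66  3.88] w 0.0002 j [-0.7   0.54  1.41  0.    1.19 -2.21]
travel mm [ 2.4 -3.5 -2.9]
t 11.975 pos [ 0.5634 -0.3625  0.0572] F [0.17 0.49 4.  ] w 0.0005 j [-0.7   0.54  1.41  0.    1.19 -2.21]
travel mm [ 2.3 -3.5 -2.8]
t 12.025 pos [ 0.5634 -0.3626  0.0572] F [-0.35  0.93  3.79] w 0.0001 j [-0.7   0.54  1.41  0.    1.19 -2.21]
travel mm [ 2.3 -3.5 -2.8]
```

```bash
python3 -m creep '[{"fingers":255,"travel":[0,0,0.7],"twist":[0,0,0]},{"fingers":255,"travel":[0,0,1.4],"twist":[0,0,0]},{"fingers":255,"travel":[0,0,1.4],"twist":[0,0,0]}]'; python3 - <<'E'
from h import *
for i in range(4):
    c=vision.read_camera("side"); delta((.56,-.36,.06))
cv2.imwrite("pics/side8.png",cv2.resize(c["frame"][260:350,265:425],None,fx=4,fy=4,interpolation=cv2.INTER_CUBIC))
E
```

```text
clock: 12.4
eef_pos: [0.5634, -0.3625, 0.0557]
tool_rot: [0.728, 0.685, 0.0, 0.0]
wrist_force: [-0.2, 0.1, 4.7]
grip_width: 0.0005
t 12.45 pos [ 0.5634 -0.3626  0.0557] F [-0.06  0.12  4.98] w 0.0004 j [-0.7   0.55  1.41  0.    1.19 -2.21]
travel mm [ 2.4 -3.5 -4.3]
t 12.5 pos [ 0.5634 -0.3626  0.0557] F [ 0.18 -0.01  5.06] w 0.0003 j [-0.7   0.55  1.41  0.    1.19 -2.21]
travel mm [ 2.3 -3.5 -4.3]
t 12.55 pos [ 0.5634 -0.3625  0.0557] F [-0.05 -0.73  4.39] w 0.0005 j [-0.7   0.55  1.41  0.    1.19 -2.21]
travel mm [ 2.3 -3.5 -4.3]
t 12.6 pos [ 0.5634 -0.3625  0.0557] F [-0.46  1.2   4.88] w 0.0007 j [-0.7   0.55  1.41  0.    1.19 -2.21]
travel mm [ 2.3 -3.5 -4.3]
```

View pics/side8.png

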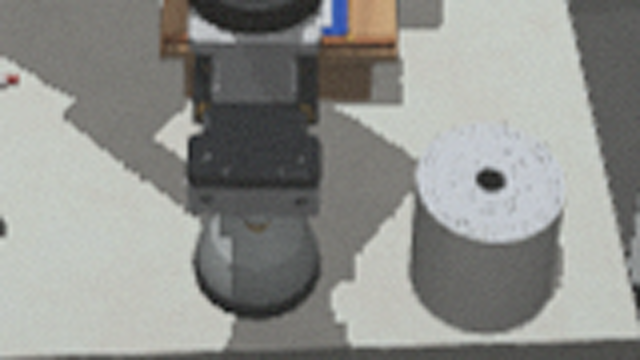

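The plunger is down ~5.8 mm at ~4.9 N, past the 4 mm ring point. The force matches the spring curve. I'll release it, retreat upwards and check.

```bash
python3 -m creep '[{"fingers":255,"travel":[0,0,-3],"twist":[0,0,0]},{"fingers":255,"travel":[0,0,-8],"twist":[0,0,0]},{"fingers":255,"travel":[0,0,-25],"twist":[0,0,0]},{"fingers":255,"travel":[0,0,-60],"twist":[0,0,0]},{"fingers":255,"travel":[0,-30,-100],"twist":[0,0,0]},{"fingers":255,"travel":[0,-60,-120],"twist":[0,0,0]},{"fingers":255,"travel":[0,-80,-120],"twist":[0,0,0]},{"fingers":255,"travel":[0,-80,-120],"twist":[0,0,0]}]';  python3 - <<'E'
from h import *
delta((.5635,-.3595,.068))
for n,(x,y,w,h) in {"side":(265,210,160,140),"scene":(280,85,160,110)}.items():
    c=vision.read_camera(n)
    for col in "gb" if n=="side" else "gbr": print(n,col,tag(c,col,(300,215,385,275) if n=="side" else (290,120,365,180)))
    cv2.imwrite(f"pics/{n}9.png",cv2.resize(c["frame"][y:y+h,x:x+w],None,fx=4,fy=4,interpolation=cv2.INTER_CUBIC))
E
```

```text
clock: 13.6
eef_pos: [0.4825, -0.3576, 0.1765]
tool_rot: [0.729, 0.685, 0.0, 0.0]
wrist_force: [1.1, -0.6, 0.1]
grip_width: 0.0005
t 13.6 pos [ 0.4825 -0.3576  0.1765] F [ 1.07 -0.64  0.11] w 0.0005 j [-0.78  0.28  1.51  0.    1.35 -2.29]
travel mm [  3.1  80.9 108.5]
side g ((0.6490809321403503, -0.15962427854537964), (0.04792015254497528, 0.08673188835382462), 86.24500274658203)
side b ((0.5844835042953491, -0.212733194231987), (0.04847226291894913, 0.08701370656490326), 87.68800354003906)
scene g ((0.6470574140548706, -0.15690264105796814), (0.047947607934474945, 0.08980580419301987), 88.21253204345703)
scene b ((0.5830698013305664, -0.2122696340084076), (0.049303166568279266, 0.08807889372110367), 85.20271301269531)
scene r ((0.5993989109992981, -0.09614956378936768), (0.048654019832611084, 0.08804743736982346), 84.96220397949219)
```

View pics/side9.png

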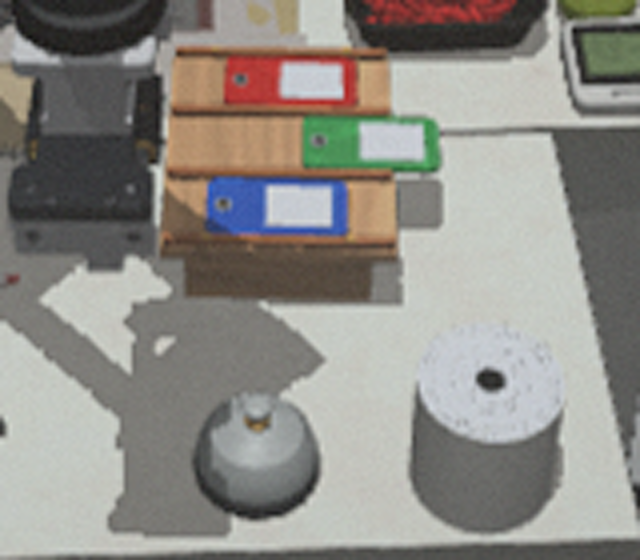

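View pics/scene9.png

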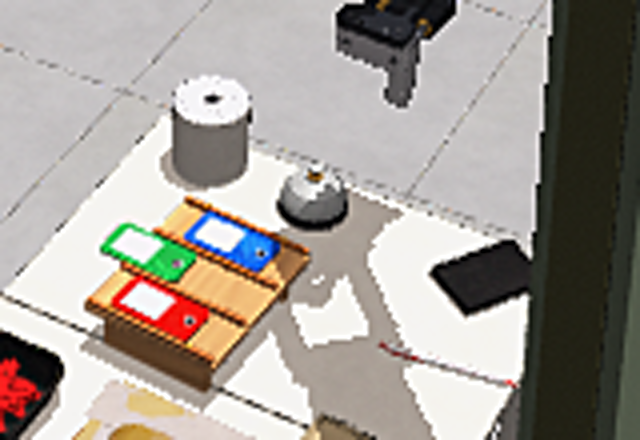

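```bash
python3 -c "
from station import r
print(r.sign_off())"
```

```text
the job is handed in; nothing more can be done
None
```

The green tag now sticks out about 3 cm over the rack's far edge, and I rang the bell after that. The job was handed in at about 13.7 s, with no verdict reported.

- **Tag:** I pushed it along the middle lane with the closed fingertips, and it stayed flat throughout. The last pictures put the overhang at 28 to 30 mm, with the two cameras 2 mm apart on the tag's centre.
- **Bell:** I pressed the plunger about 5.8 mm down at about 4.9 N, past the 4 mm ring point. There was no sensor for the ring itself, so I judged it from travel and force. The last pictures show the knob back up.
- **Everything else:** The red and blue tags measured within 1 mm of where they started. No other item nearby looked disturbed, and the arm finished clear of everything.
- **Disagreement:** The bell's position differed by about 2 to 4 mm between measurements. I corrected for it from the wrist camera before pressing.

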